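Slide the shoe under the toe press

TASK

Pick up the pointed-toe shoe by its wooden last and slide it toe first along the bed of the toe press, between the side guides and under the overhanging head, until its toe is home against the stop. Let go of it standing flat and straight on the bed, and leave the round-toed shoe where it is.

Things in the scene. Friction and masses are not known exactly. Their poses are not given: they have to be found in the camera images.
- shoe: Pointed-toe shoe, loose on the bench, burgundy leather, 0.4 kg, 250 long, 82 wide at x=40, up to 66 high (55 at x=50). Origin: centre of sole underside; x to the toe (pointed tip at x=125), z up. Grip its wooden last: an upright comb, x -88 to -22 (centre x=-55), 36 wide in y, flat sides bare from 66 to its top 118 above the ground. Wood slopes down in front of it. All in mm.
- round_shoe: The other shoe, loose: same leather, last and comb, but with a blunt round toe; 245 mm long, 86 mm wide. Origin: centre of the sole's underside; x points to the toe (120 mm ahead), z up. The two shoes stand on either side of the press, either way round.
- press: Bench toe press, fixed, C-shaped green body 165 high. Origin: at bench height on the bed's centre line; x along the bed, the way the shoe slides in; z up. Steel bed 8 thick, 130 wide, x -170 to 200, open at -x. Guides 30 high over the bed, x 60 to 200, inner faces y=-53 and 53. Head overhangs x 110 to 200, underside 83, top 133 above bench (pin on it to 152). All in mm.
- press_stop (a point): Middle of the foot of the stop: a dark steel plate, 50 mm high, upright across the bed, its face 200 mm ahead of the press's origin. This point lies on that face at the bed's top (8 mm above the bench); axes as the press. With the toe against it the shoe's origin is 125 mm before it. The green column, 90 mm wide, is just behind.

How it is judged:
By the outcome, as a careful person would: the job done as asked, in the order asked, and still so for the second after the job is handed in, with the robot touching nothing.
It also fails if it takes over 48 s, if anything falls off the work surface, if the arm or the gripper's body presses on something with over 40 N, if the wrist force passes 120 N, or if a joint passes its speed limit or range.

ROBOT

A 6-joint arm with a two-finger parallel gripper is mounted at the origin on the work surface. World frame = base frame: x ahead of the robot, y to its left, z up, the work surface at z = 0. Lengths are in mm, angles in rad, forces in N, time in s.
With the tool pointing down it reaches from about 300 to 775 mm from the base axis. Payload 14.6 kg.
Tool frame: the origin (TCP) lies at the very end of the fingers, on their centre line; the grasp point (between the pads) lies 19 mm behind it; z points along the fingers, y is the line along which they close (so a half turn about z gives the same grasp; the last joint's range is limited). The gripper opens to 94 mm and grips with 3 to 60 N. Pads are 16 mm wide; open, the fingers measure 119 mm over their backs; the gripper's body (75 mm by 177 mm) begins 78 mm behind the grasp point.
Start: joints at [-1.244, 0.3, 1.521, -0, 1.321, -0.067], TCP at [211.027, -507.894, 205.446] pointing down, gripper open.
Joint ranges: [-3.03, 3.03], [-0.79, 2.21], [0.23, 2.52], [-1.04, 4.18], [0, 3.07], [-2.55, 2.55]. Speed limits (rad/s): [2.22, 2.22, 2.57, 3.14, 3.14, 3.14].

INTERFACE

Orientations are given as [roll, pitch, yaw] about the fixed x, y, z axes, in that order (R = Rz(yaw) Ry(pitch) Rx(roll)).
In Python, from cell import manip, eyes, ticket gives the robot as it stands. The module is installed in compiled form; this text tells all that it offers.
- The arm moves only by the tool arm_command, never from a script. Its argument "plan" is a list of rows, each a list of 5 numbers: the opening, from -1 (shut) to 1 (fully open), then the shift along the tool's x, y, z in m, then the turn about the tool's z in rad. In form: [[jaw, dx, dy, dz, roll], ...]. A call has 1 to 20 rows; each row shifts and turns the commanded pose from where the row before left it, along the tool's axes as they then stand; what a row does not reach is not made up. A row lasts 1/8 s, in which the tool goes at most 62.5 mm and 10.7 degrees, less where a joint would pass 70% of its speed; a pose out of reach is approached as far as the arm can. A call is refused whole if a number of a shift passes 0.0625 or a number of a turn 0.188, either way. A call with a gripper value outside its range is refused whole. The fingers move at their own pace and stop on an object; "newtons" is the grip in N (left out, the last holds). Time passes only in rows, so rows that do not move let the fingers close. It gives the time, the measured TCP pose, the force, the opening and the grip force at its end, in the units of the state.
- manip.read_state(): the state, without advancing time (a new reading comes with each control period).
- eyes.camera(name): name is "scene" or "top" or "wrist"; returns a dict with "img" (420x560x3 uint8, blue, green, red), "z_map" (420x560 float32, mm along the optical axis (not along the pixel's ray), 0 where there is no reading), "fx", "fy", "cx", "cy" (pixels), "eye" and "orientation" of the camera in the world. Camera axes: x right, y down, z forward; pixel columns grow to the right and rows downward; lengths in mm; the calibration is good to about 2 mm. A picture is of the moment at which its call begins.
- ticket.sign_off(): hands the job in; it is judged then, once.
The state is a dict: "clock": time; "joints": joint angles; "qd": joint speeds; "effort": joint torques, N m; "eef_pos": TCP position; "eef_rot": TCP orientation; "wrist_force": force on the tool from outside, world axes, zero at the start; "moment": the same for the moment, N m; "finger_gap": finger opening in mm; "finger_force": force on a finger pad.
Only numpy, scipy, OpenCV 4.12 (cv2) and the standard library are available. Lean on these libraries where they do the work, as an engineer would, in place of code of your own. Each camera call takes 0.05 s, during which the arm holds its last target. There are 200 camera calls.

## Working session

There is one attempt and no reset: what is moved stays moved. The work goes in short steps, Python scripts to look and compute and a tool call to move; the robot and the scene stay as the last step left them, time stands still between calls to the robot, and variables do not carry over. Pictures are saved under pics/ and viewed, at most 10 in all, crops included, and the job is handed in when it is done.

Besides the shell and the picture viewer there is one more tool, called after "Emit:" in YAML: its name, and indented under it one key for each argument. arm_command: Moves the arm, as the interface text tells. Its arguments: {"type":"object","properties":{"plan":{"type":"array"},"newtons":{"type":"number"}},"required":["plan"]}

```bash
mkdir -p pics; python3 - <<'E'
from cell import manip, eyes
import cv2,numpy as np
for n in ("top","scene"):
    c=eyes.camera(n); cv2.imwrite(f"pics/{n}0.png",c["img"]); np.savez(f"{n}0.npz",**c)
    print(n,c["fx"],c["fy"],c["cx"],c["cy"],c["eye"],c["orientation"])
print(manip.read_state())
E
```

```text
top 390.6491634616798 390.6491634616798 277.0320161699807 213.78959626900377 [545.70556891   4.09841197 844.28645216] [-3.01899733e+00  2.30686465e-03 -1.59229653e+00]
scene 423.23930937973046 423.23930937973046 282.80145931597286 208.9953528453438 [1119.91192462 -641.9988831   532.3798277 ] [-2.1329689  -0.00954444  0.64864344]
{'clock': 0.1, 'joints': array([-1.24361841e+00,  3.00407002e-01,  1.52145457e+00,  1.84157992e-05,
        1.32067991e+00, -6.66237341e-02]), 'qd': array([-2.16838230e-05, -1.41555754e-03, -9.03134667e-04,  4.86472317e-04,
        1.22975078e-03,  1.61125089e-03]), 'effort': array([ 6.03462704e-04, -5.32650483e+01, -3.53286517e+01,  7.09840260e-02,
        2.34751002e-02, -7.21337938e-05]), 'eef_pos': array([ 210.96027268, -507.71281283,  204.97500067]), 'eef_rot': array([-3.14064711e+00, -8.09670146e-05,  3.93797042e-01]), 'wrist_force': array([ 0.70941359,  0.88060826, -0.55931938]), 'moment': array([ 0.02833483, -0.00461901,  0.00807647]), 'finger_force': 0.0, 'finger_gap': 93.74698155035729}
```

View pics/top0.png

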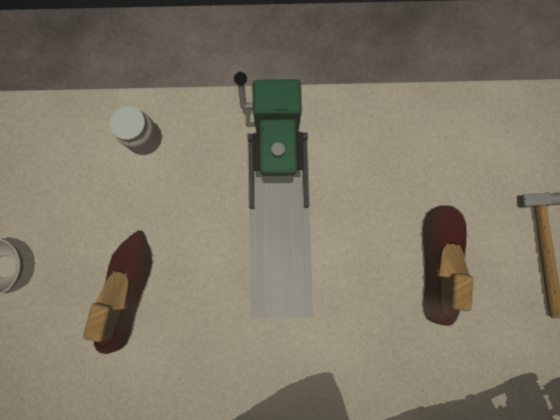

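View pics/scene0.png

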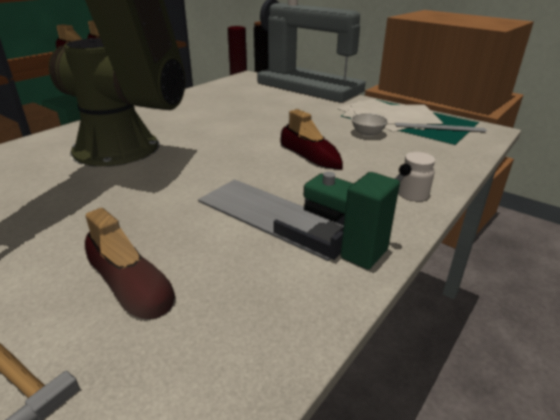

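The top view shows the pointed shoe on the left: tip about (138,233), comb top about (98,322). The round shoe is at about (446,265). The press bed runs up the image from (282,317) to the stop near (278,130), open towards the robot. The scene view agrees, with the pointed shoe beyond the press.

```bash
cat > h.py <<'E'
import numpy as np,cv2
from scipy.spatial.transform import Rotation as R
def cloud(c):
    h,w=c["z_map"].shape; u,v=np.meshgrid(np.arange(w),np.arange(h)); z=c["z_map"]
    p=np.stack([(u-c["cx"])/c["fx"]*z,(v-c["cy"])/c["fy"]*z,z],-1)
    return p@R.from_euler("xyz",c["orientation"]).as_matrix().T+c["eye"]
def ray(c,u,v,h):
    d=R.from_euler("xyz",c["orientation"]).as_matrix()@np.array([(u-c["cx"])/c["fx"],(v-c["cy"])/c["fy"],1])
    return c["eye"]+d*(h-c["eye"][2])/d[2]
def rect(xy):
    (c,s,a)=cv2.minAreaRect(xy.astype(np.float32)); return np.round(c,1),np.round(s,1),round(a,1)
E
python3 - <<'E'
from h import *
c=dict(np.load("top0.npz")); P=cloud(c); hsv=cv2.cvtColor(c["img"],cv2.COLOR_BGR2HSV)
X,Y,Z=P[...,0],P[...,1],P[...,2]
ok=c["z_map"]>0
bench=ok&(abs(Z)<15)&(X>300)&(X<600); print("bench z",np.median(Z[bench]))
sh=ok&(Y>200)&(Y<450)&(X>250)&(X<570)
m=sh&(Z>110)&(Z<130); print("comb top",m.sum(),np.median(Z[m]),rect(P[m][:,:2]))
m=sh&(Z>15)&(Z<75); q=P[m]; print("shoe",m.sum(),rect(q[:,:2]))
b=q[:,:2]; cc,s,a=rect(b)
red=(((hsv[...,0]<12)|(hsv[...,0]>165))&(hsv[...,1]>110)&(hsv[...,2]<110)).astype(np.uint8)
red[:,220:]=0;red[:200]=0
k=cv2.findContours(red,cv2.RETR_EXTERNAL,cv2.CHAIN_APPROX_NONE)[0]; k=max(k,key=cv2.contourArea)[:,0]
t=k[k[:,1].argmin()]; print("tip px",t,ray(c,*t,15), "area",red.sum())
# bed
bed=ok&(Z>3)&(Z<16)&(abs(Y)<120)&(X>300)&(X<560)&(hsv[...,1]<50)
bed=cv2.morphologyEx(bed.astype(np.uint8),cv2.MORPH_OPEN,np.ones((5,5)))>0
print("bed",bed.sum(),np.median(Z[bed]),rect(P[bed][:,:2]),X[bed].min())
# bed centreline by rows
rows=[(X[v][bed[v]].mean(),Y[v][bed[v]].min(),Y[v][bed[v]].max()) for v in range(215,312,8) if bed[v].sum()>20]
r=np.array(rows);print(r.round(1)); print(np.polyfit(r[:,0],(r[:,1]+r[:,2])/2,1))
hd=ok&(Z>125)&(Z<140)&(abs(Y-20)<120)&(X>500); print("head top",hd.sum(),rect(P[hd][:,:2]))
hd=ok&(Z>158)&(Z<172)&(abs(Y)<120)&(X>500); print("col top",hd.sum(),rect(P[hd][:,:2]))
gd=ok&(Z>28)&(Z<48)&(abs(Y)<120)&(X>500)&(X<720)
for s in (Y>5,Y<5):
    g=gd&s; print("guide",g.sum(),rect(P[g][:,:2]))
E
```

```text
bench z 0.7950541145835359
comb top 733 117.82727984043015 (array([444. , 336.6]), array([35.7, 66.7]), 78.7)
shoe 2512 (array([473.2, 319.7]), array([ 77.1, 203.1]), 82.8)
tip px [138 233] [613.17147914 300.45831182  15.        ] area 1225
bed 3790 8.683604663244182 (array([495.5,  -1.4]), array([128.8, 129.9]), 0.3) 431.07180242112645
[[559.4 -64.3 -11.2]
 [543.3 -65.8  63.7]
 [526.5 -65.2  63.6]
 [509.8 -64.9  61.8]
 [493.2 -64.5  62. ]
 [476.6 -65.9  62.2]
 [460.1 -65.4  62.3]
 [443.7 -65.   62.6]]
[-0.17914951 83.975471  ]
head top 1961 (array([780.4,  17.8]), array([118. , 138.6]), 84.3)
col top 1737 (array([845.8,  14. ]), array([118.6,  67.1]), 89.6)
guide 150 (array([690.6,  56.7]), array([10. , 58.6]), 89.5)
guide 148 (array([690.5, -59. ]), array([10.2, 58.5]), 89.9)
```

Heights and sizes check out: comb top 118 high and 36x67, bed 8.7 high. The comb centre is at (444,337) with yaw about -0.2. The press origin is at about (601,-1.3) with yaw about 0. I'll grasp a half turn round, at yaw 2.94, to keep the last joint mid-range.

Emit:
arm_command:
  plan:
    - [1, 0.03, -0.0383, 0, 0]
    - [1, 0.03, -0.0383, 0, 0]
    - [1, 0.03, -0.0383, 0, 0]
    - [1, 0.03, -0.0383, 0, 0]
    - [1, 0.03, -0.0383, 0, 0]
    - [1, 0.03, -0.0383, 0, 0]
    - [1, 0.03, -0.0383, 0, 0]
    - [1, 0.03, -0.0383, 0, 0]
    - [1, 0.03, -0.0383, 0, 0]
    - [1, 0.03, -0.0383, 0, 0]
    - [1, 0.03, -0.0383, 0, 0]
    - [1, 0.03, -0.0383, 0, 0]
    - [1, 0.03, -0.0383, 0, 0]
    - [1, 0.03, -0.0383, 0, 0]
    - [1, 0.03, -0.0383, 0, 0]
    - [1, 0.03, -0.0383, 0, 0]
    - [1, 0.03, -0.0383, 0, 0]
    - [1, 0.03, -0.0383, 0, 0]

```text
clock: 2.35
eef_pos: [445.3, 337.5, 205.1]
eef_rot: [3.141, 0.0, 0.394]
wrist_force: [0.6, -0.4, 0.3]
finger_gap: 94.1
finger_force: 0.0
```

Emit:
arm_command:
  plan:
    - [1, 0, 0, 0, -0.18]
    - [1, 0, 0, 0, -0.18]
    - [1, 0, 0, 0, -0.18]
    - [1, 0, 0, 0, -0.18]
    - [1, 0, 0, 0, -0.18]
    - [1, 0, 0, 0, -0.18]
    - [1, 0, 0, 0, -0.18]
    - [1, 0, 0, 0, -0.18]
    - [1, 0, 0, 0, -0.18]
    - [1, 0, 0, 0, -0.18]
    - [1, 0, 0, 0, -0.18]
    - [1, 0, 0, 0, -0.18]
    - [1, 0, 0, 0, -0.18]
    - [1, 0, 0, 0, -0.18]
    - [1, 0, 0, 0, 0]

```text
clock: 4.22
eef_pos: [445.1, 335.9, 205.2]
eef_rot: [-3.141, -0.0, 2.913]
wrist_force: [-0.6, 0.4, -0.6]
finger_gap: 94.1
finger_force: 0.0
```

```bash
python3 - <<'E'
from h import *
from cell import manip, eyes
s=manip.read_state();print(s["eef_pos"],s["eef_rot"],s["joints"],s["clock"])
c=eyes.camera("wrist"); cv2.imwrite("pics/w1.png",c["img"]); P=cloud(c); np.savez("w1.npz",**c)
X,Y,Z=P[...,0],P[...,1],P[...,2]
m=(c["z_map"]>0)&(Z>110)&(Z<125)&(abs(Y-337)<70)&(abs(X-444)<70)
print(m.sum(),np.median(Z[m]),rect(P[m][:,:2]))
# press orientation from the first top picture, full range
c=dict(np.load("top0.npz")); P=cloud(c); X,Y,Z=P[...,0],P[...,1],P[...,2]
for s in (Y>0,Y<0):
    g=s&(Z>30)&(Z<44)&(abs(Y)>48)&(abs(Y)<75)&(X>640)&(X<820); q=P[g]
    print("guide",g.sum(),rect(q[:,:2]),np.polyfit(q[:,0],q[:,1],1))
E
```

```text
[445.07215386 335.87923915 205.17115274] [-3.14119282e+00 -4.15400128e-04  2.91271115e+00] [ 5.80779125e-01  3.17393006e-01  1.49883589e+00  2.57548147e-05
  1.32593978e+00 -7.61142030e-01] 4.225
3570 117.79958566260004 (array([440.3, 339.1]), array([36. , 64.1]), 77.1)
guide 307 (array([731.6,  57. ]), array([140.6,  10.1]), 0.1) [-6.9789927e-04  5.7702746e+01]
guide 311 (array([731.6, -59.1]), array([ 10.2, 140. ]), 89.9) [-6.29402184e-03 -5.44459378e+01]
```

View pics/w1.png

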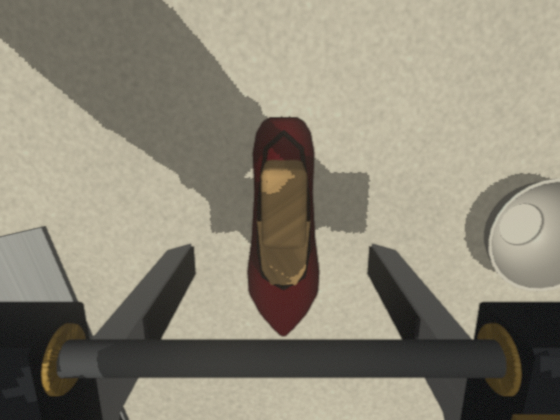

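The wrist view shows the shoe upright in the image: tip (284,335), heel (284,118), aligned with the tool and centred between the fingers. Going down to TCP z of about 76.

Emit:
arm_command:
  plan:
    - [1, 0.003, 0.0015, 0.03, 0]
    - [1, 0, 0, 0.03, 0]
    - [1, 0, 0, 0.03, 0]
    - [1, 0, 0, 0.025, 0]
    - [1, 0, 0, 0.014, 0]
    - [1, 0, 0, 0, 0]
    - [0, 0, 0, 0, 0]
    - [-0.5, 0, 0, 0, 0]
    - [-1, 0, 0, 0, 0]
    - [-1, 0, 0, 0, 0]
    - [-1, 0, 0, 0, 0]
    - [-1, 0, 0, 0, 0]
  newtons: 35

```text
clock: 5.78
eef_pos: [442.6, 338.1, 76.5]
eef_rot: [-3.142, -0.0, 2.914]
wrist_force: [0.1, 0.3, 0.3]
finger_gap: 37.4
finger_force: 0.0
```

Emit:
arm_command:
  plan:
    - [-1, 0, 0, 0, 0]
    - [-1, 0, 0, 0, 0]
    - [-1, 0, 0, -0.005, 0]
    - [-1, 0, 0, -0.015, 0]
    - [-1, 0, 0, -0.02, 0]
    - [-1, 0, 0, -0.02, 0]
    - [-1, 0, 0, 0, -0.076]
    - [-1, 0, 0, 0, -0.076]
    - [-1, 0, 0, 0, -0.076]
    - [-1, 0, 0, 0, 0]
  newtons: 35

```text
clock: 7.02
eef_pos: [442.7, 338.1, 137.2]
eef_rot: [3.141, 0.0, 3.141]
wrist_force: [-0.3, -0.7, -3.7]
finger_gap: 35.8
finger_force: 35.0
```

Emit:
arm_command:
  plan:
    - [-1, 0, -0.02, 0, 0]
    - [-1, -0.002, -0.035, 0, 0]
    - [-1, -0.002, -0.035, 0, 0]
    - [-1, -0.002, -0.035, 0, 0]
    - [-1, -0.002, -0.035, 0, 0]
    - [-1, -0.002, -0.035, 0, 0]
    - [-1, -0.002, -0.035, 0, 0]
    - [-1, -0.002, -0.035, 0, 0]
    - [-1, -0.002, -0.035, 0, 0]
    - [-1, 0, -0.025, 0, 0]
    - [-1, 0, -0.014, 0, 0]
    - [-1, 0, 0, 0, 0]
    - [-1, 0, 0, 0, 0]

```text
clock: 8.65
eef_pos: [458.6, -0.4, 136.5]
eef_rot: [3.141, 0.0, -3.141]
wrist_force: [0.1, 0.7, -4.7]
finger_gap: 35.6
finger_force: 35.0
```

```bash
python3 - <<'E'
from h import *
from cell import manip, eyes
s=manip.read_state();print(s["eef_pos"],s["eef_rot"],s["clock"])
a=eyes.camera("top"); b=eyes.camera("wrist"); cv2.imwrite("pics/t2.png",a["img"]);cv2.imwrite("pics/w2.png",b["img"])
np.savez("t2.npz",**a); np.savez("w2.npz",**b)
P=cloud(b); X,Y,Z=P[...,0],P[...,1],P[...,2]
m=(b["z_map"]>0)&(Z>2)&(Z<16)&(X>440)&(X<650)&(abs(Y)<80)
print("bed Y",np.percentile(Y[m],[.5,99.5]),np.median(Z[m]))
cv2.imwrite("pics/both2.png",np.hstack([cv2.resize(a["img"],(400,300)),cv2.resize(b["img"],(400,300))]))
E
```

```text
[ 4.58568814e+02 -3.89568355e-01  1.36503591e+02] [ 3.14143312e+00  7.60352254e-06 -3.14127555e+00] 8.65
bed Y [-64.85048721  64.95814836] 8.17796502686025
```

View pics/both2.png

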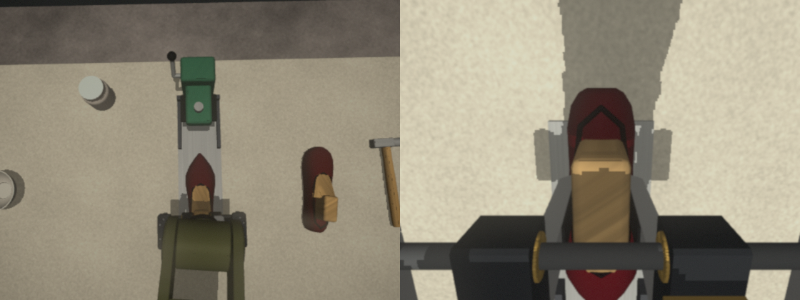

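The toe points up the bed at about (200,153) in the left panel, centred between the guides. Lowering to just above the bed.

Emit:
arm_command:
  plan:
    - [-1, 0, 0, 0.015, 0]
    - [-1, 0, 0, 0.015, 0]
    - [-1, 0, 0, 0.012, 0]
    - [-1, 0, 0, 0.005, 0]
    - [-1, 0, 0, 0, 0]
    - [-1, 0, 0, 0, 0]

```text
clock: 9.5
eef_pos: [458.9, -1.0, 89.8]
eef_rot: [-3.142, 0.001, -3.142]
wrist_force: [-0.2, 0.3, -4.1]
finger_gap: 35.7
finger_force: 35.0
```

```bash
python3 - <<'E'
from h import *
from cell import manip, eyes
s=manip.read_state();print(s["eef_pos"],s["wrist_force"],s["clock"])
c=eyes.camera("top"); P=cloud(c); X,Y,Z=P[...,0],P[...,1],P[...,2]
hsv=cv2.cvtColor(c["img"],cv2.COLOR_BGR2HSV)
m=(c["z_map"]>0)&(Z>13)&(Z<90)&(abs(Y)<55)&(X>500)&(X<660)&(hsv[...,1]>80)
for v in range(150,290,5):
    r=m[v]
    if r.sum()>1: print(v,X[v][r].mean().round(),Y[v][r].min().round(1),Y[v][r].max().round(1),Z[v][r].max().round(1))
E
```

```text
[458.93960391  -0.96752279  89.825701  ] [-0.24930091  0.29116068 -4.12105646] 9.5
220 631.0 -6.2 4.2 43.9
225 621.0 -14.0 12.6 52.2
230 610.0 -22.0 18.9 57.0
235 600.0 -27.8 25.3 61.4
240 589.0 -31.4 29.5 64.3
245 579.0 -35.1 33.7 67.2
250 569.0 -36.9 33.8 70.8
255 559.0 -36.4 33.9 75.5
260 549.0 -36.1 34.1 80.1
265 540.0 -33.6 32.2 86.9
270 530.0 -33.5 32.4 90.0
275 520.0 -30.9 30.6 89.6
280 511.0 -30.9 26.5 82.3
285 502.0 -23.7 22.4 87.8
```

Emit:
arm_command:
  plan:
    - [-1, -0.01, 0, 0, 0]
    - [-1, -0.015, 0, 0, 0]
    - [-1, -0.015, 0, 0, 0]
    - [-1, -0.015, 0, 0, 0]
    - [-1, -0.01, 0, 0, 0]
    - [-1, 0, 0, 0, 0]
    - [-1, 0, 0, 0.003, 0]
    - [-1, 0, 0, 0.001, 0]
    - [-1, 0, 0, 0.001, 0]
    - [-1, 0, 0, 0, 0]

```text
clock: 10.8
eef_pos: [523.6, -0.9, 84.5]
eef_rot: [-3.142, 0.0, -3.141]
wrist_force: [-0.5, 0.5, -3.9]
finger_gap: 36.3
finger_force: 35.0
```

```bash
python3 - <<'E'
from h import *
from cell import eyes
c=eyes.camera("scene"); cv2.imwrite("pics/s3.png",cv2.resize(c["img"][120:300,140:440],(800,480),interpolation=cv2.INTER_CUBIC))
E
```

```text
(no output)
```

View pics/s3.png

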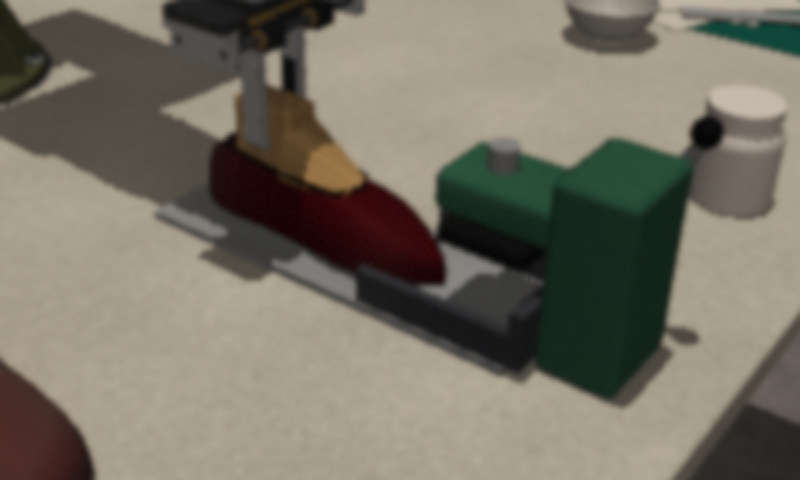

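The shoe looks level just above the bed, toe about (443,270), between the guides and short of the head. I'll touch down and slide.

Emit:
arm_command:
  plan:
    - [-1, 0, 0, 0.0005, 0]
    - [-1, 0, 0, 0.0005, 0]
    - [-1, 0, 0, 0, 0]

```text
clock: 11.22
eef_pos: [523.7, -0.9, 84.4]
eef_rot: [-3.141, 0.0, -3.141]
wrist_force: [-6.9, 0.2, 9.3]
finger_gap: 35.7
finger_force: 35.0
```

Emit:
arm_command:
  plan:
    - [-1, -0.002, 0, -0.0005, 0]
    - [-1, -0.008, 0, 0, 0]
    - [-1, -0.01, 0, 0, 0]
    - [-1, -0.01, 0, 0, 0]
    - [-1, -0.01, 0, 0, 0]
    - [-1, -0.01, 0, 0, 0]
    - [-1, -0.01, 0, 0, 0]
    - [-1, -0.01, 0, 0, 0]
    - [-1, -0.008, 0, 0, 0]
    - [-1, -0.004, 0, 0, 0]
    - [-1, 0, 0, 0, 0]
    - [-1, 0, 0, 0, 0]

```text
clock: 12.72
eef_pos: [606.4, -0.9, 84.4]
eef_rot: [-3.141, 0.002, -3.141]
wrist_force: [2.8, -0.1, 4.8]
finger_gap: 35.7
finger_force: 35.0
```

Emit:
arm_command:
  plan:
    - [-1, -0.003, 0, 0, 0]
    - [-1, -0.003, 0, 0, 0]
    - [-1, -0.002, 0, 0, 0]
    - [-1, -0.002, 0, 0, 0]
    - [-1, 0, 0, 0, 0]

```text
clock: 13.35
eef_pos: [615.7, -0.9, 84.4]
eef_rot: [-3.141, -0.0, -3.141]
wrist_force: [-4.3, 1.0, 8.0]
finger_gap: 36.1
finger_force: 35.0
```

Emit:
arm_command:
  plan:
    - [-1, -0.001, 0, 0, 0]
    - [-1, -0.001, 0, 0, 0]
    - [-1, 0, 0, 0, 0]

```text
clock: 13.72
eef_pos: [617.5, -0.9, 84.4]
eef_rot: [-3.141, -0.0, -3.141]
wrist_force: [-6.2, -0.2, 7.6]
finger_gap: 35.6
finger_force: 35.0
```

Emit:
arm_command:
  plan:
    - [-1, -0.001, 0, 0, 0]
    - [-1, -0.001, 0, 0, 0]
    - [-1, 0, 0, 0, 0]

```text
clock: 14.1
eef_pos: [619.5, -0.9, 84.4]
eef_rot: [-3.141, -0.0, -3.141]
wrist_force: [-5.5, 0.3, 7.9]
finger_gap: 35.9
finger_force: 35.0
```

Sliding friction is about 5 N, with no stop contact yet.

Emit:
arm_command:
  plan:
    - [-1, -0.001, 0, 0, 0]
    - [-1, -0.001, 0, 0, 0]
    - [-1, 0, 0, 0, 0]

```text
clock: 14.48
eef_pos: [620.1, -0.8, 84.3]
eef_rot: [3.141, -0.004, -3.141]
wrist_force: [-19.1, -0.8, 14.6]
finger_gap: 35.7
finger_force: 35.0
```

Emit:
arm_command:
  plan:
    - [-1, -0.001, 0, 0, 0]
    - [-1, 0, 0, 0, 0]

```text
clock: 14.72
eef_pos: [620.5, -0.8, 84.3]
eef_rot: [3.141, -0.006, -3.141]
wrist_force: [-25.0, 0.2, 18.2]
finger_gap: 35.9
finger_force: 35.0
```

Emit:
arm_command:
  plan:
    - [-1, -0.001, 0, 0, 0]
    - [-1, 0, 0, 0, 0]

```text
clock: 14.98
eef_pos: [621.1, -0.9, 84.2]
eef_rot: [3.141, -0.007, -3.141]
wrist_force: [-28.2, -1.2, 19.2]
finger_gap: 35.6
finger_force: 35.0
```

Stop contact: the force rose to 28 N near x of about 620. Relaxing slightly, then releasing.

Emit:
arm_command:
  plan:
    - [-1, 0.0015, 0, -0.0003, 0]
    - [-1, 0, 0, 0, 0]
    - [-1, 0, 0, 0, 0]

```text
clock: 15.35
eef_pos: [621.0, -0.8, 84.1]
eef_rot: [3.141, -0.003, -3.141]
wrist_force: [-10.7, 0.1, 8.3]
finger_gap: 35.9
finger_force: 35.0
```

Emit:
arm_command:
  plan:
    - [-0.2, 0, 0, 0, 0]
    - [-0.1, 0, 0, 0, 0]
    - [0.3, 0, 0, 0, 0]
    - [1, 0, 0, 0, 0]
    - [1, 0, 0, 0, 0]
    - [1, 0, 0, 0, 0]
    - [1, 0, 0, 0, 0]
    - [1, 0, 0, 0, 0]

```text
clock: 16.35
eef_pos: [622.2, -0.9, 84.2]
eef_rot: [3.142, -0.0, -3.141]
wrist_force: [-0.2, -0.4, -0.9]
finger_gap: 93.7
finger_force: 0.0
```

Emit:
arm_command:
  plan:
    - [1, 0, 0, -0.02, 0]
    - [1, 0, 0, -0.03, 0]
    - [1, 0, 0, -0.04, 0]
    - [1, 0, 0, -0.04, 0]
    - [1, 0.02, 0, -0.02, 0]
    - [1, 0.04, 0, 0, 0]
    - [1, 0.05, 0, 0, 0]
    - [1, 0.05, 0, 0, 0]
    - [1, 0.04, 0, 0, 0]
    - [1, 0, 0, 0, 0]

```text
clock: 17.6
eef_pos: [420.8, -0.9, 235.0]
eef_rot: [-3.141, 0.002, -3.141]
wrist_force: [-0.9, -0.4, 0.8]
finger_gap: 93.9
finger_force: 0.0
```

```bash
python3 - <<'E'
from h import *
from cell import eyes,manip
print(manip.read_state()["eef_pos"])
c=eyes.camera("scene"); a=eyes.camera("top"); b=eyes.camera("wrist")
for n,q in (("top",a),("wrist",b)):
    P=cloud(q);X,Y,Z=P[...,0],P[...,1],P[...,2]
    m=(q["z_map"]>0)&(Z>120)&(Z<132)&(abs(Y)<40)&(X>560)&(X<680); print(n,m.sum())
    if m.sum()>50: print(np.percentile(Z[m],[5,50,95]).round(1),rect(P[m][:,:2]))
np.savez("t4.npz",**a)
f=lambda i,y,x:cv2.resize(i[y:y+210,x:x+280],(400,300),interpolation=cv2.INTER_CUBIC)
cv2.imwrite("pics/f4.png",np.vstack([np.hstack([f(c["img"],110,170),f(a["img"],60,140)]),np.hstack([cv2.resize(b["img"],(400,300)),cv2.resize(a["img"],(400,300))])]))
E
```

```text
[420.82865753  -0.89573538 234.96008531]
top 664
[123.1 126.3 128.7] (array([621.2,  -2.3]), array([35.4, 64. ]), 88.9)
wrist 1500
[122.7 126.  127.1] (array([ 6.179e+02, -6.000e-01]), array([35.7, 54. ]), 89.9)
```

View pics/f4.png

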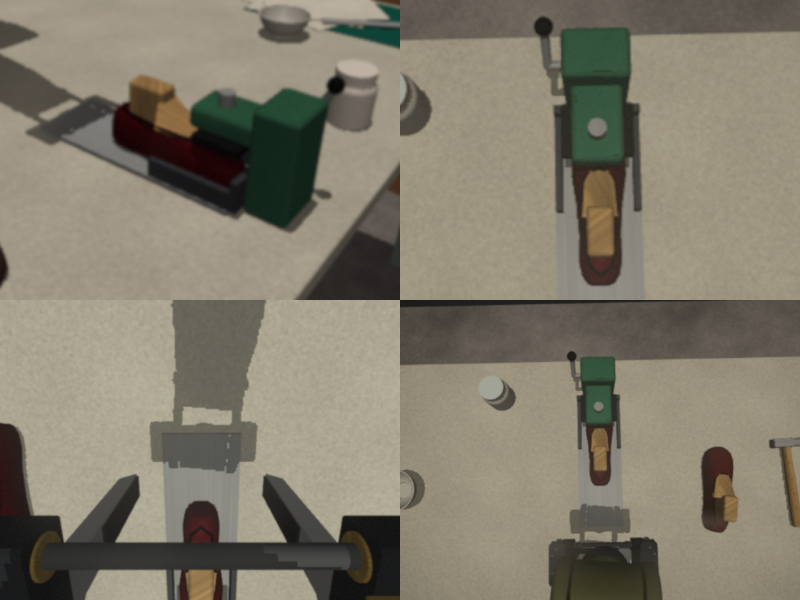

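The shoe stands in the press with its toe under the head. Its comb top is at 126 (8+118, so flat), the comb centre is at x = 621 (home is 621.6), and it is about 1° off straight at most. The round shoe is where it was. Handing in.

```bash
python3 -c "
from cell import ticket
print(ticket.sign_off())"
```

```text
the job is handed in; nothing more can be done
None
```

The pointed-toe shoe is home against the press stop, released flat and straight on the bed; the round-toed shoe was left where it stood, and the job was handed in at about 18 s.

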